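# Clear the tins and share out the rolls

### The job

First take every closed biscuit tin out of the three wicker trays and stack them, flat and square, in one column on the tin that stands alone on the counter. Then deal the bread rolls from the board round-robin, one to each tray before any tray gets its second, each roll lying in a place of its own, for as long as there are enough left for another full round and the trays have room, so that all trays hold the same number. Lay the one or two rolls left over, if any, in the wooden dish, one in each place, and leave the other things on the counter alone.

Things in the scene. Friction and masses are not known exactly. Their poses are not given: they have to be found in the camera images.
- trayA_place1 (a point): Place 1 of trayA, one of three identical low wicker trays fixed to the counter, 96 mm (x) by 146 mm (y), floor 4 mm and wall tops 10 mm above the counter, walls and middle divider 6 mm thick; two places side by side in y, each 84 mm (x) by 64 mm (y) inside. The point is at the middle of the place (+35 mm in y from the tray's middle), 14 mm above its floor, where the centre of a roll lying there comes; axes are the tray's, z up.
- trayA_place2 (a point): Place 2 of trayA, one of three identical low wicker trays fixed to the counter, 96 mm (x) by 146 mm (y), floor 4 mm and wall tops 10 mm above the counter, walls and middle divider 6 mm thick; two places side by side in y, each 84 mm (x) by 64 mm (y) inside. The point is at the middle of the place (-35 mm in y from the tray's middle), 14 mm above its floor, where the centre of a roll lying there comes; axes are the tray's, z up.
- trayB_place1 (a point): Place 1 of trayB, one of three identical low wicker trays fixed to the counter, 96 mm (x) by 146 mm (y), floor 4 mm and wall tops 10 mm above the counter, walls and middle divider 6 mm thick; two places side by side in y, each 84 mm (x) by 64 mm (y) inside. The point is at the middle of the place (+35 mm in y from the tray's middle), 14 mm above its floor, where the centre of a roll lying there comes; axes are the tray's, z up.
- trayB_place2 (a point): Place 2 of trayB, one of three identical low wicker trays fixed to the counter, 96 mm (x) by 146 mm (y), floor 4 mm and wall tops 10 mm above the counter, walls and middle divider 6 mm thick; two places side by side in y, each 84 mm (x) by 64 mm (y) inside. The point is at the middle of the place (-35 mm in y from the tray's middle), 14 mm above its floor, where the centre of a roll lying there comes; axes are the tray's, z up.
- trayC_place1 (a point): Place 1 of trayC, one of three identical low wicker trays fixed to the counter, 96 mm (x) by 146 mm (y), floor 4 mm and wall tops 10 mm above the counter, walls and middle divider 6 mm thick; two places side by side in y, each 84 mm (x) by 64 mm (y) inside. The point is at the middle of the place (+35 mm in y from the tray's middle), 14 mm above its floor, where the centre of a roll lying there comes; axes are the tray's, z up.
- trayC_place2 (a point): Place 2 of trayC, one of three identical low wicker trays fixed to the counter, 96 mm (x) by 146 mm (y), floor 4 mm and wall tops 10 mm above the counter, walls and middle divider 6 mm thick; two places side by side in y, each 84 mm (x) by 64 mm (y) inside. The point is at the middle of the place (-35 mm in y from the tray's middle), 14 mm above its floor, where the centre of a roll lying there comes; axes are the tray's, z up.
- dish_place1 (a point): Place 1 of the dark wooden leftovers dish fixed to the counter, longer and narrower than the trays: 170 mm (x) by 72 mm (y), floor 4 mm and wall tops 10 mm above the counter, walls 6 mm; two places end to end in x, each 76 mm (x) by 60 mm (y) inside. The point is at the middle of the place (+41 mm in x from the dish's middle), 14 mm above its floor, where the centre of a roll lying there comes; axes are the dish's, z up.
- dish_place2 (a point): Place 2 of the dark wooden leftovers dish fixed to the counter, longer and narrower than the trays: 170 mm (x) by 72 mm (y), floor 4 mm and wall tops 10 mm above the counter, walls 6 mm; two places end to end in x, each 76 mm (x) by 60 mm (y) inside. The point is at the middle of the place (-41 mm in x from the dish's middle), 14 mm above its floor, where the centre of a roll lying there comes; axes are the dish's, z up.
- roll1: Small crusty bread roll (mini baguette), 60 mm long (own x), 34 mm wide (own y), 28 mm high, 45 g, loose; all rolls alike. Five to eight are present, at first on the 5 mm thick white bread board between robot and trays. Origin: the roll's centre.
- roll2: Small crusty bread roll (mini baguette), 60 mm long (own x), 34 mm wide (own y), 28 mm high, 45 g, loose; all rolls alike. Five to eight are present, at first on the 5 mm thick white bread board between robot and trays. Origin: the roll's centre.
- roll3: Small crusty bread roll (mini baguette), 60 mm long (own x), 34 mm wide (own y), 28 mm high, 45 g, loose; all rolls alike. Five to eight are present, at first on the 5 mm thick white bread board between robot and trays. Origin: the roll's centre.
- roll4: Small crusty bread roll (mini baguette), 60 mm long (own x), 34 mm wide (own y), 28 mm high, 45 g, loose; all rolls alike. Five to eight are present, at first on the 5 mm thick white bread board between robot and trays. Origin: the roll's centre.
- roll5: Small crusty bread roll (mini baguette), 60 mm long (own x), 34 mm wide (own y), 28 mm high, 45 g, loose; all rolls alike. Five to eight are present, at first on the 5 mm thick white bread board between robot and trays. Origin: the roll's centre.
- roll6: Small crusty bread roll (mini baguette), 60 mm long (own x), 34 mm wide (own y), 28 mm high, 45 g, loose; all rolls alike. Five to eight are present, at first on the 5 mm thick white bread board between robot and trays. Origin: the roll's centre.
- roll7: Small crusty bread roll (mini baguette), 60 mm long (own x), 34 mm wide (own y), 28 mm high, 45 g, loose; all rolls alike. Five to eight are present, at first on the 5 mm thick white bread board between robot and trays. Origin: the roll's centre.
- roll8: Small crusty bread roll (mini baguette), 60 mm long (own x), 34 mm wide (own y), 28 mm high, 45 g, loose; all rolls alike. Five to eight are present, at first on the 5 mm thick white bread board between robot and trays. Origin: the roll's centre.
- tin1: Closed flat metal biscuit tin, 76 mm (own x) by 56 mm (own y) by 36 mm high, 125 to 250 g, loose; at first standing in a place of one of the trays. Two or three such tins are present. Origin: centre of underside.
- tin2: Closed flat metal biscuit tin, 76 mm (own x) by 56 mm (own y) by 36 mm high, 125 to 250 g, loose; at first standing in a place of one of the trays. Two or three such tins are present. Origin: centre of underside.
- tin3: Closed flat metal biscuit tin, 76 mm (own x) by 56 mm (own y) by 36 mm high, 125 to 250 g, loose; at first standing in a place of one of the trays. Two or three such tins are present. Origin: centre of underside.
- tinBase: Closed metal biscuit tin of the same 76 x 56 x 36 mm size, full (500 g), loose, standing alone on the counter to one side, far from the trays: foot of the column. Origin: centre of underside.
- jam: Jam jar, 60 mm wide, 75 mm high; a bystander standing loose on the counter, to be left alone. Origin: centre of underside.
- cup: Open copper cup, 68 mm wide, 70 mm high; a bystander standing loose on the counter, to be left alone. Origin: centre of underside.
- shaker: Small glass shaker, 36 mm wide, 55 mm high; a bystander standing loose on the counter, to be left alone. Origin: centre of underside.
- pot: Small white ceramic pot, 38 mm wide, 45 mm high; a bystander standing loose on the counter, to be left alone. Origin: centre of underside.
There are look-alikes about, which are no part of the job. Leave any green look-alike of the roll3 alone.

How it is judged:
By the outcome, as a careful person would: the job done as asked, in the order asked, and still so for the second after the job is handed in, with the robot touching nothing.
Of tin1, tin2, tin3 only 2 to 3 are there at a start; the rules pass over those that are not, and their reading is None.
Of roll1, roll2, roll3, roll4, roll5, roll6, roll7, roll8 only 5 to 8 are there at a start; the rules pass over those that are not, and their reading is None.
At some moment in a run one of roll1, roll2, roll3, roll4, roll5, roll6, roll7, roll8 may be knocked a few centimetres aside while the robot is not near it.
Once in a run the grip may slacken for a moment while it holds something.
It also fails if it takes over 210 s, if anything falls off the work surface, if the arm or the gripper's body presses on something with over 40 N, if the wrist force passes 120 N, or if a joint passes its speed limit or range.

### The arm

A 6-joint arm with a two-finger parallel gripper is mounted at the origin on the work surface. World frame = base frame: x ahead of the robot, y to its left, z up, the work surface at z = 0. Lengths are in m, angles in rad, forces in N, time in s.
With the tool pointing down it reaches from about 0.275 to 0.875 m from the base axis. Payload 12.5 kg.
Tool frame: the origin (TCP) lies at the very end of the fingers, on their centre line; the grasp point (between the pads) lies 19 mm behind it; x points along the fingers, y is the direction in which the jaws open and shut, and the axes are right-handed (so a half turn about x gives the same grasp; the last joint's range is limited). The gripper opens to 85 mm and grips with 20 to 120 N. Pads are 22 mm wide; open, the fingers measure 114 mm over their backs; the gripper's body (76 mm by 85 mm) begins 54 mm behind the grasp point. The pads swing forward as they close: fully open they stand 13 mm farther back than shut.
Start: joints at [-1.356, 0.351, 1.652, -0, 1.139, -0.085], TCP at [0.162, -0.525, 0.231] pointing down, gripper open.
Joint ranges: [-2.75, 2.75], [-0.79, 2.1], [0.01, 2.65], [-1.57, 4.71], [0.07, 3.14], [-2.87, 2.87]. Speed limits (rad/s): [2.22, 2.22, 2.79, 3.14, 3.14, 3.14].

### API

Orientations are given as a 3x3 rotation matrix whose columns are the frame's x, y, z axes.
In Python, from bench import manip gives the robot as it stands. Calls block until the motion is done:
- manip.move_ptp(position, orientation): joint-space move of the TCP to a pose.
- manip.move_l(position, attitude=None, max_speed=0.15): straight line of the TCP; attitude=None keeps the orientation; max_speed is the mean speed in m/s.
- manip.move_j(angles): joint-space move.
- manip.set_gripper(opening, effort=None): opening from 0.0 (shut) to 1.0 (fully open); effort is the grip in N (None keeps the last); returns when the fingers have stopped.
- manip.dwell(seconds).
- manip.inverse_kinematics(position, orientation): joint angles nearest the present ones, or None.
- manip.grab_frame(name): name is "scene" or "side" or "wrist"; returns (picture, depth): 400x640x3 uint8, red, green, blue; 400x640 float32, m along the optical axis (not along the pixel's ray), 0 where there is no reading.
- manip.get_calibration(name): a dict with "camera_matrix" (3x3 intrinsics, pixels), "R" (3x3) and "t" (3): a world point X has camera coordinates R X + t. Camera axes: x right, y down, z forward; pixel columns grow to the right and rows downward; lengths in m; the calibration is good to about 2 mm. A picture is of the moment at which its call begins: read the wrist's pose just before it. get_calibration takes no time and is no camera call; for the wrist camera it gives the pose at the moment of the call.
A pose or a line that the arm cannot do raises manip.Unreachable and nothing moves.
- manip.sign_off(): hands the job in, once; it reports no verdict.
Trained networks look in the newest picture that a camera, given by its name, has taken for a name from the list of things; names that differ only in an ending like _2 or _b are one class to them, and where a whole thing is asked for, a point or a joint stands for the part that bears it (a point fixed in the world has none). Each returns a list of dicts, best first, with "confidence" (0 to 1); they miss things now and then, are a little off and sometimes report something else, mostly with a low value. They report only what shows in the picture. A call takes as long as a camera call. They do not tell look-alikes from the thing itself.
- manip.look_for(camera, name): "at" ([x, y, z] in m, in world coordinates, good to about 4 mm: the middle of the surface that is visible of it).
Readings, each from a call of its own:
- manip.current_time(): time.
- manip.current_qpos(): joint angles.
- manip.current_joint_vel(): joint speeds.
- manip.current_joint_torque(): joint torques, N m.
- manip.current_ee_pos(): TCP position.
- manip.current_tcp_rot(): TCP orientation.
- manip.current_force(): force on the tool from outside, world axes, zero at the start.
- manip.current_ft_torque(): the same for the moment, N m.
- manip.current_grip_width(): opening from 0.0 (shut) to 1.0 (fully open).
Only numpy, scipy, OpenCV 4.12 (cv2) and the standard library are available. Lean on these libraries where they do the work, as an engineer would, in place of code of your own. Each camera call takes 0.05 s, during which the arm holds its last target. There are 200 camera calls.

## Working session

There is one attempt and no reset: what is moved stays moved. The work goes in short steps, each a Python script; the robot and the scene stay as the last script left them, time stands still between calls to the robot, and variables do not carry over. Pictures are saved under pics/ and viewed, about 12 in all and at most 16, crops included, and the job is handed in when it is done.

```bash
ls; mkdir -p pics; python3 - <<'E'
from bench import manip
import cv2,numpy as np
for n in ["scene","side"]:
    p,d=manip.grab_frame(n); cv2.imwrite(f"pics/{n}0.png",p[:,:,::-1]); np.save(f"pics/{n}0.npy",d)
    c=manip.get_calibration(n); print(n,c["camera_matrix"].tolist(),np.round(-c["R"].T@c["t"],3),np.round(c["R"],2).tolist())
for n in ["tin1","tinBase","roll1","trayA_place1","dish_place1","jam","cup","shaker","pot"]:
    print(n,[(np.round(r["at"],3).tolist(),round(r["confidence"],2)) for r in manip.look_for("scene",n)])
print(manip.current_time())
E
```

```text
pics
scene [[416.6179690077819, 0.0, 326.57196751933867], [0.0, 416.6179690077819, 194.5258272973376], [0.0, 0.0, 1.0]] [1.138 0.078 0.873] [[-0.11, 0.99, 0.01], [0.8, 0.09, -0.59], [-0.59, -0.06, -0.81]]
side [[452.09407483182645, 0.0, 320.46317244174355], [0.0, 452.09407483182645, 198.14779284532096], [0.0, 0.0, 1.0]] [ 0.491 -0.93   0.865] [[1.0, -0.02, 0.02], [0.0, -0.65, -0.76], [0.02, 0.76, -0.65]]
tin1 [([0.638, 0.24, 0.038], 0.97), ([0.65, -0.04, 0.04], 0.82), ([0.629, -0.165, 0.041], 0.77)]
tinBase []
roll1 [([0.745, -0.249, 0.022], 0.83), ([0.446, -0.163, 0.027], 0.82), ([0.442, 0.099, 0.03], 0.77), ([0.51, 0.021, 0.027], 0.76), ([0.509, -0.104, 0.029], 0.62), ([0.515, 0.167, 0.033], 0.55)]
trayA_place1 [([0.631, -0.226, 0.001], 0.72)]
dish_place1 [([0.51, 0.439, 0.008], 0.77)]
jam [([0.33, 0.234, 0.055], 0.58)]
cup [([0.333, -0.24, 0.047], 0.65), ([0.638, 0.237, 0.036], 0.41)]
shaker [([0.701, 0.364, 0.05], 0.93)]
pot [([0.681, -0.366, 0.033], 0.53)]
0.55
```

View pics/scene0.png

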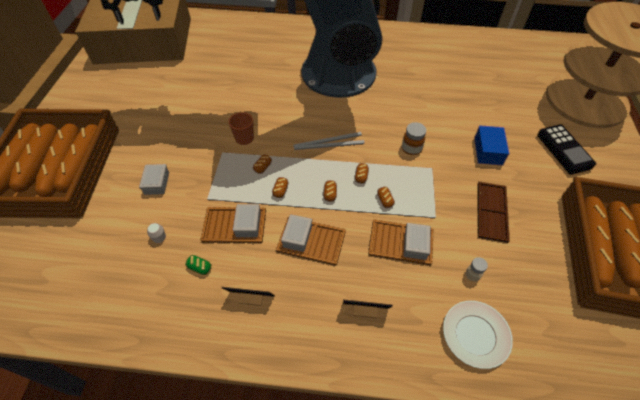

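View pics/side0.png

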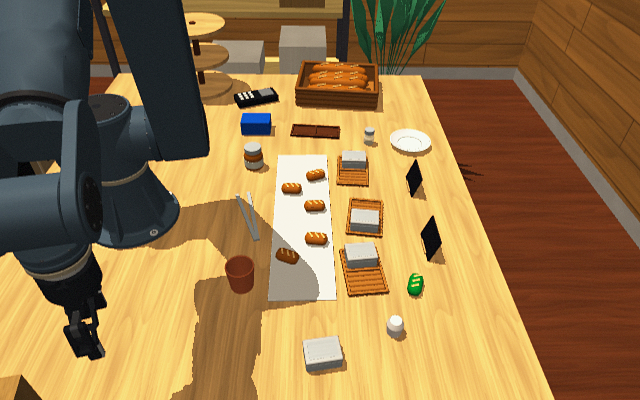

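Scene picture: three tins in the trays at (246,222), (296,234) and (417,242), and the lone tin at (153,180). Five brown rolls are on the board at (262,163), (280,187), (330,190), (362,173) and (386,197). The green look-alike at (198,265) and the blue box at (491,146) stay. The dish is at (492,211). Five rolls means one per tray and two in the dish.

```bash
cat > h.py <<'E'
from bench import manip
import cv2,numpy as np
def cloud(name):
    c=manip.get_calibration(name); p,d=manip.grab_frame(name); K=c["camera_matrix"]
    v,u=np.mgrid[:400,:640]; X=np.stack([(u-K[0,2])/K[0,0]*d,(v-K[1,2])/K[1,1]*d,d],-1)
    W=(X-c["t"])@c["R"]; W[d==0]=np.nan
    return p,W
def blobs(p,W,lo,hi,minpts=40,xr=(.28,.85),yr=(-.5,.55)):
    """components with lo<z<hi: centre, median z, size, yaw of long side (mod pi), colour"""
    m=((W[...,2]>lo)&(W[...,2]<hi)&(W[...,0]>xr[0])&(W[...,0]<xr[1])&(W[...,1]>yr[0])&(W[...,1]<yr[1])).astype(np.uint8)
    n,l=cv2.connectedComponents(m,connectivity=4); out=[]
    for i in range(1,n):
        s=l==i
        if s.sum()<minpts: continue
        P=W[s]; (cx,cy),(w,h),a=cv2.minAreaRect((P[:,:2]*1000).astype(np.float32))
        if w<h: w,h,a=h,w,a+90
        out.append(dict(c=np.array([cx,cy])/1000,z=float(np.median(P[:,2])),zmax=float(P[:,2].max()),s=(round(w),round(h)),yaw=(np.deg2rad(a)+np.pi/2)%np.pi-np.pi/2,rgb=p[s].mean(0).round(),n=int(s.sum())))
    return out
def show(B):
    for b in B: print(np.round(b["c"],4),"z%.3f %.3f"%(b["z"],b["zmax"]),b["s"],"yaw%.1f"%np.degrees(b["yaw"]),b["rgb"],b["n"])
def down(yaw):
    """tool pointing down, jaw axis at angle yaw in the world"""
    y=np.array([np.cos(yaw),np.sin(yaw),0]); x=np.array([0,0,-1.]); return np.stack([x,y,np.cross(x,y)],1)
E
python3 - <<'E'
from h import *
p,W=cloud("scene")
print("counter z",np.nanmedian(W[300:340,250:330,2]),np.nanstd(W[330:340,260:320,2]))
print("tops");show(blobs(p,W,.0335,.044))
print("rolls");show(blobs(p,W,.013,.034,xr=(.38,.57),yr=(-.27,.27)))
print("low");show(blobs(p,W,.0045,.013,80))
p,W=cloud("side");print("side tops");show(blobs(p,W,.0335,.044))
print("rolls");show(blobs(p,W,.013,.034,xr=(.38,.57),yr=(-.27,.27)))
E
```

```text
counter z 0.0010483419399234329 0.0015370263876382912
tops
[ 0.3092 -0.2503] z0.039 0.043 (49, 14) yaw-67.2 [73. 37. 20.] 49
[0.3327 0.2324] z0.039 0.044 (57, 25) yaw76.4 [70. 52. 35.] 65
[0.347  0.4436] z0.039 0.044 (76, 28) yaw66.0 [10. 26. 53.] 84
[ 0.4346 -0.1641] z0.035 0.038 (42, 15) yaw-24.4 [100.  65.  31.] 49
[ 0.5168 -0.4317] z0.037 0.042 (77, 56) yaw8.5 [152. 144. 131.] 508
[0.438  0.1018] z0.035 0.038 (47, 20) yaw-7.6 [159. 111.  54.] 58
[ 0.5073 -0.1044] z0.035 0.037 (44, 18) yaw-11.3 [161. 113.  55.] 60
[0.5038 0.0248] z0.035 0.037 (43, 20) yaw6.1 [158. 108.  50.] 70
[0.5081 0.1645] z0.035 0.038 (41, 19) yaw25.4 [159. 109.  50.] 69
[ 0.618  -0.1652] z0.041 0.044 (77, 57) yaw5.9 [153. 145. 132.] 632
[ 0.6383 -0.0407] z0.041 0.044 (77, 57) yaw-7.3 [155. 147. 134.] 674
[0.6298 0.241 ] z0.041 0.044 (77, 56) yaw-3.2 [157. 149. 136.] 695
[ 0.6794 -0.3661] z0.039 0.044 (35, 23) yaw-50.8 [130. 116. 101.] 78
rolls
[ 0.4359 -0.1647] z0.029 0.034 (58, 33) yaw-22.0 [81. 50. 23.] 173
[0.4372 0.1009] z0.030 0.034 (57, 33) yaw-3.5 [123.  80.  41.] 182
[ 0.5079 -0.1044] z0.030 0.034 (5
[... 1183 characters left out ...]
8.4 [17. 15. 16.] 78
[ 0.6182 -0.1674] z0.040 0.044 (76, 58) yaw7.1 [210. 205. 190.] 539
[ 0.3269 -0.2225] z0.039 0.044 (52, 20) yaw7.9 [105.  47.  24.] 81
[ 0.3331 -0.2629] z0.039 0.044 (57, 21) yaw8.5 [96. 44. 22.] 60
[ 0.6723 -0.3789] z0.038 0.044 (33, 23) yaw-20.9 [200. 184. 164.] 92
[ 0.5172 -0.4344] z0.036 0.041 (76, 58) yaw8.4 [220. 215. 200.] 862
rolls
[0.5087 0.162 ] z0.028 0.034 (58, 34) yaw14.9 [155.  87.  27.] 156
[0.437  0.0969] z0.028 0.034 (59, 35) yaw1.8 [163.  94.  32.] 183
[0.5042 0.0198] z0.029 0.034 (57, 36) yaw2.3 [166.  96.  31.] 200
[ 0.5076 -0.1074] z0.029 0.034 (59, 34) yaw-8.8 [169.  97.  31.] 242
[ 0.4363 -0.1684] z0.029 0.034 (57, 33) yaw-24.0 [111.  59.  19.] 254
```

```bash
cat >> h.py <<'E'
def goto(x,y,z,yaw,line=False,speed=.15):
    """pick the jaw half-turn that is nearest, ptp or straight line"""
    q0=manip.current_qpos(); best=None
    for a in (yaw,yaw+np.pi):
        q=manip.inverse_kinematics([x,y,z],down(a))
        if q is not None:
            c=np.abs(np.array(q)-q0).max()+.3*abs(q[5])
            if best is None or c<best[0]: best=(c,a)
    if best is None: raise RuntimeError("no ik %s"%[x,y,z])
    manip.move_ptp([x,y,z],down(best[1]))
def lin(z,speed=.15):
    p=np.array(manip.current_ee_pos()); p[2]=z; manip.move_l(p,max_speed=speed)
def pick(x,y,z,jaw,opening,effort,zup=.2):
    goto(x,y,max(z+.06,.1),jaw); manip.set_gripper(opening); lin(z,.12)
    manip.set_gripper(0.,effort); w=manip.current_grip_width()
    p=np.array(manip.current_ee_pos()); lin(zup,.25)
    print("grip mm %.1f after lift %.1f"%(w*85,manip.current_grip_width()*85),"F",np.round(manip.current_force(),1))
def place(x,y,z,jaw,opening,zup=.2):
    goto(x,y,max(z+.06,.1),jaw) if z<.1 else goto(x,y,z+.05,jaw)
    w=manip.current_grip_width(); lin(z+.006,.12); f0=manip.current_force()[2]; zz=z+.006
    while zz>z-.002:
        zz-=.0015; lin(zz,.05); f=manip.current_force()[2]
        if f-f0>2: break
    print("before release %.1f mm, z-target %.4f dF %.1f"%(w*85,zz-z,f-f0))
    manip.set_gripper(opening); lin(zup,.25)
def locate(xy,lo,hi,r=.05,cam="scene"):
    p,W=cloud(cam); B=blobs(p,W,lo,hi,30,(xy[0]-.09,xy[0]+.09),(xy[1]-.09,xy[1]+.09))
    return sorted(B,key=lambda b:np.hypot(*(b["c"]-xy)))
E
python3 - <<'E'
from h import *
t=np.radians
pick(.618,-.166,.015,t(6.3)+np.pi/2,1.0,60)
p=manip.current_ee_pos();print(p,manip.current_qpos())
place(.517,-.433,.036+.011+.0005,t(8.45)+np.pi/2,.85)
goto(.35,-.2,.3,0)
show(locate((.517,-.433),.066,.080)[:1]);show(locate((.517,-.433),.066,.080,cam="side")[:1])
print(manip.current_time())
f,_=manip.grab_frame("side");cv2.imwrite("pics/s1.png",cv2.resize(f[280:400,240:440],None,fx=4,fy=4)[:,:,::-1])
E
```

```text
grip mm 54.3 after lift 54.3 F [-0.7 -0.  -2.9]
[ 0.61766318 -0.16645746  0.19833697] [-3.35995596e-01  5.46707447e-01  1.43382284e+00 -1.25424295e-06
  1.16361854e+00  1.12487098e+00]
before release 54.7 mm, z-target -0.0000 dF 8.2
[ 0.5185 -0.4307] z0.073 0.078 (78, 57) yaw8.7 [148. 140. 127.] 566
[ 0.5188 -0.4322] z0.072 0.076 (76, 59) yaw8.2 [220. 215. 200.] 996
10.25
```

View pics/s1.png

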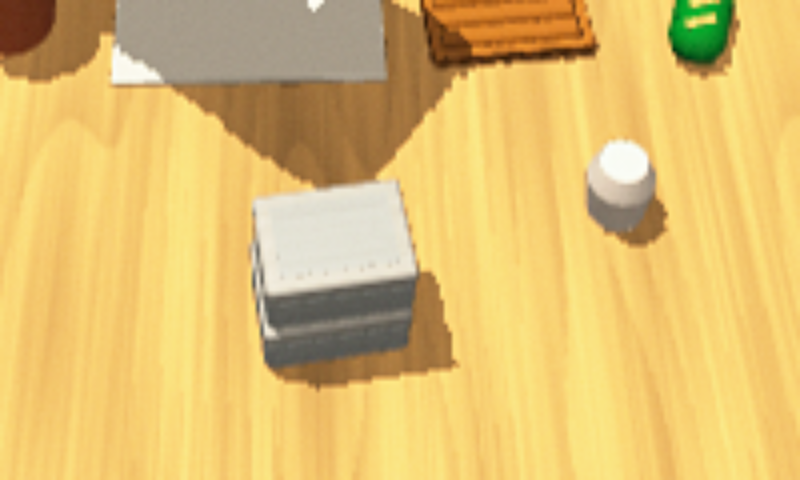

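The first tin sits on the base about 2 mm off in x and y, with its yaw matched to within 0.3°. I'll correct the next placing for this bias.

```bash
python3 - <<'E'
from h import *
t=np.radians
for k,(x,y,a) in ((2,(.6384,-.0414,-6.9)),(3,(.6297,.240,-4.1))):
    pick(x,y,.015,t(a)+np.pi/2,1.0,60)
    place(.516,-.434,.036*k+.011+.0005,t(8.45)+np.pi/2,.85,zup=max(.2,.036*k+.12))
    goto(.35,-.2,.3,0)
    z=.036*(k+1)
    show(locate((.517,-.433),z-.006,z+.008)[:1]);show(locate((.517,-.433),z-.006,z+.008,cam="side")[:1])
    w=manip.current_grip_width()
print(manip.current_time())
f,_=manip.grab_frame("side");cv2.imwrite("pics/s2.png",cv2.resize(f[220:400,240:440],None,fx=3,fy=3)[:,:,::-1])
for c in ("scene","side"):
    p,W=cloud(c); show(blobs(p,W,.013,.034,xr=(.38,.57),yr=(-.27,.27)))
p,W=cloud("scene");show(blobs(p,W,.0045,.013,500))
E
```

```text
grip mm 54.2 after lift 55.3 F [-0.1 -0.2 -2.9]
before release 54.4 mm, z-target 0.0000 dF 5.8
[ 0.5171 -0.4312] z0.109 0.113 (79, 58) yaw6.7 [146. 139. 126.] 589
[ 0.5177 -0.4342] z0.108 0.112 (77, 59) yaw9.2 [220. 215. 201.] 1029
grip mm 54.5 after lift 54.5 F [ 1.   0.2 -2.8]
before release 54.5 mm, z-target -0.0000 dF 5.8
[ 0.5176 -0.4315] z0.145 0.149 (78, 56) yaw10.0 [147. 139. 126.] 624
[ 0.5171 -0.4343] z0.144 0.148 (76, 58) yaw9.9 [218. 214. 199.] 1073
30.975
[ 0.4409 -0.1596] z0.028 0.034 (57, 29) yaw-47.7 [80. 48. 21.] 145
[0.4384 0.1009] z0.030 0.034 (56, 33) yaw-3.5 [123.  79.  39.] 170
[ 0.5097 -0.1046] z0.030 0.034 (58, 34) yaw-7.4 [126.  82.  41.] 202
[0.5098 0.1659] z0.030 0.034 (56, 34) yaw27.0 [118.  76.  39.] 202
[0.5406 0.0097] z0.030 0.034 (55, 33) yaw6.1 [123.  79.  38.] 191
[0.5076 0.1614] z0.027 0.034 (56, 34) yaw16.0 [161.  94.  31.] 165
[0.4377 0.096 ] z0.028 0.034 (59, 36) yaw10.6 [168.  98.  33.] 186
[0.5386 0.0028] z0.028 0.034 (59, 31) yaw5.6 [170.  97.  30.] 202
[ 0.5077 -0.1077] z0.029 0.034 (59, 33) yaw-9.2 [177. 103.  33.] 240
[ 0.4359 -0.1693] z0.029 0.034 (55, 33) yaw-26.6 [117.  64.  21.] 261
[0.4682 0.0031] z0.007 0.013 (582, 167) yaw-89.1 [174. 167. 147.] 8197
[0.5102 0.4373] z0.007 0.013 (172, 76) yaw-5.9 [76. 41. 20.] 1326
[ 0.6181 -0.2016] z0.007 0.013 (152, 106) yaw-84.5 [136.  83.  34.] 1627
[ 0.6439 -0.006 ] z0.007 0.013 (150, 101) yaw80.6 [142.  89.  38.] 1689
[0.6239 0.2073] z0.007 0.013 (148, 101) yaw85.4 [144.  90.  39.] 1792
[0.8105 0.3605] z0.007 0.013 (109, 79) yaw-89.9 [184. 189. 171.] 1335
```

View pics/s2.png

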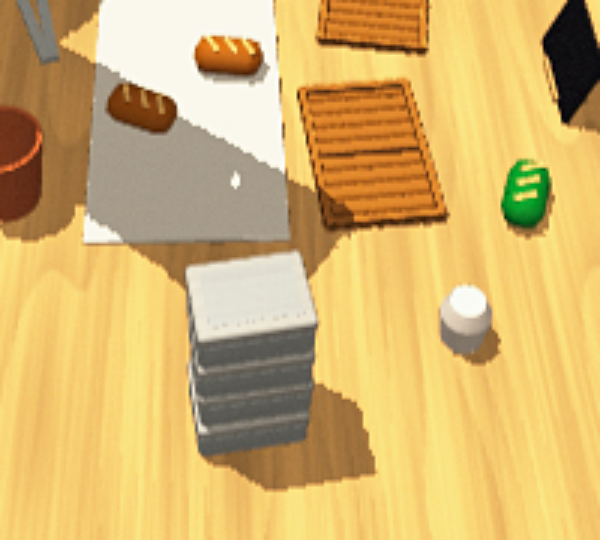

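The stack is good: four layers, all within about 1–2 mm and 1.5°. One roll was knocked to about (0.54, 0.007), and it will be re-measured before each pick. Next I deal the rolls.

```bash
cat >> h.py <<'E'
def rolls():
    """brown rolls on/near the board, from both cameras' heights"""
    P=[]
    for c in ("scene","side"):
        p,W=cloud(c); hsv=cv2.cvtColor(p,cv2.COLOR_RGB2HSV)
        m=(W[...,2]>.013)&(W[...,2]<.04)&(W[...,0]>.37)&(W[...,0]<.585)&(W[...,1]>-.3)&(W[...,1]<.33)&(hsv[...,1]>70)&(hsv[...,0]<30)
        P.append(W[m]-([.001,0,0] if c=="scene" else [0,-.0005,0]))
    P=np.concatenate(P); img=np.zeros((300,700),np.uint8)
    ij=np.c_[(P[:,0]-.34)*1000,(P[:,1]+.35)*1000].astype(int); img[ij[:,0],ij[:,1]]=1
    _,l=cv2.connectedComponents(cv2.dilate(img,np.ones((5,5)))); lab=l[ij[:,0],ij[:,1]]; out=[]
    for i in np.unique(lab):
        Q=P[lab==i][:,:2]
        if len(Q)<120: continue
        (cx,cy),(w,h),a=cv2.minAreaRect((Q*1000).astype(np.float32))
        ev,V=np.linalg.eigh(np.cov(Q.T)); v=V[:,1]*np.sign(V[0,1])
        out.append((cx/1000-.0005,cy/1000-.001,np.arctan2(v[1],v[0]),round(max(w,h)),round(min(w,h)),len(Q)))
    return out
PARK=(.28,-.42,.32,0)
A,B,C,D=(.619,-.202,5.6),(.642,-.007,-8.8),(.622,.2065,-4.5),(.507,.436,-5.9)
def spot(T,dx,dy):
    a=np.radians(T[2]); return T[0]+np.cos(a)*dx-np.sin(a)*dy,T[1]+np.sin(a)*dx+np.cos(a)*dy,a
E
python3 - <<'E'
from h import *
goto(*PARK)
R=rolls()
for r in R: print(np.round(r[:2],4),"yaw %.1f"%np.degrees(r[2]),r[3:])
r=min(R,key=lambda r:np.hypot(r[0]-.508,r[1]+.106))
pick(r[0],r[1],.013,r[2]+np.pi/2,.75,30)
x,y,a=spot(A,0,.035); place(x,y,.0125,a+np.pi/2,.55)
goto(*PARK)
p,W=cloud("scene");show(blobs(p,W,.014,.04,xr=(.57,.7),yr=(-.3,.3)))
p,W=cloud("side");show(blobs(p,W,.014,.04,xr=(.57,.7),yr=(-.3,.3)))
cv2.imwrite("pics/s3.png",cv2.resize(p[130:310,230:430],None,fx=3,fy=3)[:,:,::-1])
print(manip.current_time())
E
```

```text
[ 0.435  -0.1672] yaw -24.7 (59, 36, 512)
[0.4363 0.0981] yaw -2.2 (61, 38, 432)
[ 0.5076 -0.1066] yaw -5.3 (59, 37, 502)
[0.5077 0.1625] yaw 26.0 (62, 37, 439)
[0.5381 0.0059] yaw 4.9 (59, 38, 476)
grip mm 33.0 after lift 33.2 F [-0.8 -0.3 -0.4]
before release 33.4 mm, z-target 0.0000 dF 4.8
[ 0.6158 -0.166 ] z0.030 0.037 (58, 35) yaw3.2 [131.  81.  31.] 292
[ 0.6141 -0.1695] z0.028 0.035 (58, 34) yaw3.8 [179. 105.  32.] 273
41.6333
```

View pics/s3.png

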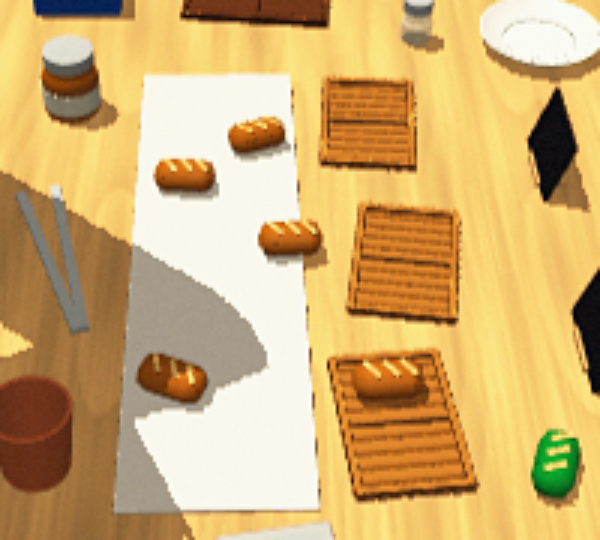

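The first roll lies in its place in tray A. Next: B, C, then the dish.

```bash
python3 - <<'E'
from h import *
for near,T,dx,dy in (((.538,.006),B,0,.035),((.508,.1625),C,0,.035),((.436,.098),D,.041,0),((.435,-.167),D,-.041,0)):
    R=rolls(); r=min(R,key=lambda r:np.hypot(r[0]-near[0],r[1]-near[1]))
    print(len(R),np.round(r[:2],4),"yaw %.1f"%np.degrees(r[2]),r[3:])
    pick(r[0],r[1],.013,r[2]+np.pi/2,.75,30)
    if manip.current_grip_width()*85<28: print("LOST"); break
    x,y,a=spot(T,dx,dy); place(x,y,.0125,a+np.pi/2,.55)
    goto(*PARK)
for c in ("scene","side"):
    p,W=cloud(c);show(blobs(p,W,.014,.04,xr=(.57,.7),yr=(-.3,.3)));show(blobs(p,W,.014,.04,xr=(.4,.6),yr=(.38,.5)))
    cv2.imwrite(f"pics/{c}4.png",p[:,:,::-1])
print(manip.current_time())
E
```

```text
4 [0.538  0.0066] yaw 4.8 (59, 37, 473)
grip mm 33.2 after lift 33.5 F [ 0.  -0.2 -0.3]
before release 33.3 mm, z-target 0.0000 dF 4.5
3 [0.5081 0.1627] yaw 24.5 (58, 35, 437)
grip mm 33.5 after lift 33.7 F [-0.2  0.1 -0.7]
before release 33.1 mm, z-target 0.0000 dF 4.0
2 [0.4367 0.0987] yaw -1.8 (60, 37, 432)
grip mm 33.5 after lift 33.0 F [ 0.4  0.5 -0.7]
before release 33.0 mm, z-target 0.0000 dF 3.3
1 [ 0.4345 -0.1678] yaw -24.3 (59, 36, 510)
grip mm 33.5 after lift 33.0 F [ 0.1 -0.4 -0.8]
before release 33.2 mm, z-target 0.0000 dF 2.3
[ 0.6157 -0.1657] z0.031 0.036 (56, 34) yaw2.6 [130.  80.  31.] 293
[0.6479 0.0287] z0.030 0.038 (58, 34) yaw-10.5 [130.  81.  31.] 311
[0.6265 0.242 ] z0.030 0.037 (58, 34) yaw-5.0 [129.  80.  30.] 316
[0.4679 0.4392] z0.030 0.037 (58, 35) yaw-0.6 [119.  72.  27.] 263
[0.5499 0.4301] z0.031 0.037 (59, 31) yaw-6.6 [121.  74.  28.] 287
[0.6264 0.2378] z0.028 0.036 (58, 31) yaw0.2 [167.  96.  28.] 156
[0.6474 0.026 ] z0.028 0.036 (59, 44) yaw12.5 [174. 101.  30.] 207
[ 0.6139 -0.1689] z0.028 0.036 (58, 35) yaw-0.3 [179. 104.  32.] 274
[0.468  0.4364] z0.027 0.036 (56, 38) yaw-0.1 [163.  92.  26.] 123
[0.5483 0.4274] z0.026 0.037 (58, 33) yaw-5.9 [162.  91.  27.] 127
87.825
```

View pics/scene4.png

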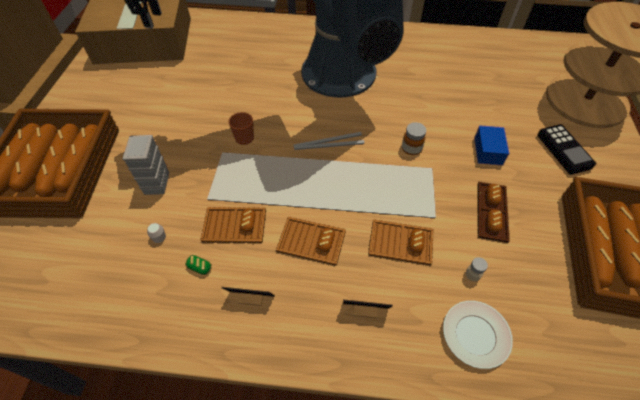

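View pics/side4.png

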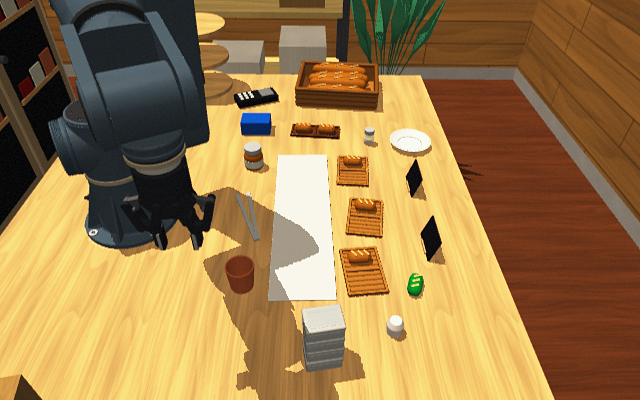

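Both views show an empty board, one roll in each tray, two in the dish and the column standing. The bystanders have not moved.

```bash
python3 - <<'E'
from h import *
show(locate((.517,-.433),.138,.152)[:1]); manip.sign_off()
E
```

```text
[ 0.5159 -0.432 ] z0.145 0.149 (80, 56) yaw10.2 [145. 138. 125.] 622
the job is handed in; nothing more can be done
```

The job is done and handed in, with the last clock reading before hand-in at 88 s of the 210 allowed. All three tins from the trays are stacked on the lone tin. The five rolls came out as one in each tray (A, B, C) and the two left over in the dish, one in each place.

- **Column:** four layers, with the top at about 0.145 m. Each layer's centre measured within about 2 mm of the base tin's. Yaw agreed to within about 2° of the base; the two cameras disagreed by up to 2.5° on one layer.
- **Rolls:** all five lie at floor height in their places and the board is empty. One roll was knocked a few centimetres aside while the tins were being stacked, and I found it again before picking it up. For rolls already lying in trays, the two cameras disagreed on yaw by up to 23°, because the side view was partly blocked. Positions agreed to 2–4 mm.
- **Other things:** the grip width held steady on every carry, so I saw no slip. By eye in the final pictures, the green look-alike, the blue box and the bystanders stand where they were.

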